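# Roll an idler roller up the loading ramp onto the welding turning rolls

### The arm

A 7-joint arm with a two-finger parallel gripper is mounted at the origin on the work surface. World frame = base frame: x ahead of the robot, y to its left, z up, the work surface at z = 0. Lengths are in mm, angles in rad, forces in N, time in s.
With the tool pointing down it reaches from about 425 to 950 mm from the base axis. Payload 4.7 kg.
Tool frame: the origin (TCP) lies at the very end of the fingers, on their centre line; the grasp point (between the pads) lies 19 mm behind it; z points along the fingers, y is the line along which they close (so a half turn about z gives the same grasp; the last joint's range is limited). The gripper opens to 85 mm and grips with 20 to 120 N. Pads are 22 mm wide; open, the fingers measure 114 mm over their backs; the gripper's body (76 mm by 85 mm) begins 54 mm behind the grasp point. The pads swing forward as they close: fully open they stand 13 mm farther back than shut.
Start: joints at [1.112, 0.469, -0.049, 1.532, 0.024, 1.141, -0.082], TCP at [281.312, -613.606, 231.335] pointing down, gripper open.
Joint ranges: [-2.59, 2.59], [-0.33, 1.99], [-1.39, 1.29], [0.1, 2.45], [-1.04, 4.18], [0.21, 1.99], [-2.66, 2.66]. Speed limits (rad/s): [2.57, 2.57, 3.14, 3.14, 3.14, 3.14, 3.14].

### API

Orientations are given as a 3x3 rotation matrix whose columns are the frame's x, y, z axes.
In Python, from station import sense, get_image, calibration, finish_job, look_for, outline_of, mark_of gives the robot as it stands.
- The arm moves only by the tool carry_out, never from a script. Its argument "steps" is a list of rows, each an object of numbers: "tx", "ty", "tz": the shift along the tool's x, y, z in cm; "yaw": the turn about the tool's z in degrees. In form: [{"tx": .., "ty": .., "tz": .., "yaw": ..}, ...]. A call has 1 to 10 rows; each row is the pose to reach, as a shift and turn from the pose commanded when the call began, along the tool's axes at that moment; what a row does not reach only later rows make up. A row lasts 1/8 s, in which the tool goes at most 62.5 mm and 10.7 degrees, less where a joint would pass 70% of its speed; a pose out of reach is approached as far as the arm can. A call with a gripper value outside its range is refused whole. "hand" is the closure, from 0 (fully open) to 1 (shut), set as the call begins (left out, the last holds). The fingers move at their own pace and stop on an object; "grip_force" is the grip in N (left out, the last holds). Time passes only in rows, so rows that repeat a pose let the fingers close. It gives the time, the measured TCP pose, the force, the opening and the grip force at its end, in the units of the state.
- sense(): the state, without advancing time (a new reading comes with each control period).
- get_image(name): name is "scene" or "top" or "wrist"; returns (picture, depth): 420x560x3 uint8, blue, green, red; 420x560 float32, mm along the optical axis (not along the pixel's ray), 0 where there is no reading.
- calibration(name): a dict with "vertical_fov" (degrees; the focal length in pixels is half the picture's height over the tangent of half this angle, whatever the lens; pixels are square), "cx", "cy" (the principal point, pixels), "extrinsics" (4x4, takes a point from camera to world coordinates). Camera axes: x right, y down, z forward; pixel columns grow to the right and rows downward; lengths in mm; the calibration is good to about 2 mm. A picture is of the moment at which its call begins: read the wrist's pose just before it. calibration takes no time and is no camera call; for the wrist camera it gives the pose at the moment of the call.
- finish_job(): hands the job in; it is judged then, once.
Trained networks look in the newest picture that a camera, given by its name, has taken for a name from the list of things; names that differ only in an ending like _2 or _b are one class to them, and where a whole thing is asked for, a point or a joint stands for the part that bears it (a point fixed in the world has none). Each returns a list of dicts, best first, with "p" (0 to 1); they miss things now and then, are a little off and sometimes report something else, mostly with a low value. They report only what shows in the picture. A call takes as long as a camera call. They do not tell look-alikes from the thing itself.
- look_for(camera, target): "pixel" ([column, row] in pixels, amid what is visible of it).
- outline_of(camera, target): "mask" (420x560 bool, what is visible of it) and "pixel" ([column, row] in pixels, amid what is visible of it).
- mark_of(camera, target): "pixel" ([column, row] in pixels: a listed point, or the origin of a listed thing).
The state is a dict: "time_s": time; "qpos": joint angles; "qd": joint speeds; "joint_torque": joint torques, N m; "eef_pos": TCP position; "tool_rot": TCP orientation; "wrist_force": force on the tool from outside, world axes, zero at the start; "wrist_torque": the same for the moment, N m; "grip_width": opening from 0.0 (shut) to 1.0 (fully open); "gripper_force": force on a finger pad.
Only numpy, scipy, OpenCV 4.12 (cv2) and the standard library are available. Lean on these libraries where they do the work, as an engineer would, in place of code of your own. Each camera call takes 0.05 s, during which the arm holds its last target. There are 200 camera calls.

### The job

Load the steel roller lying in front of the turning rolls, ready for its end cap to be welded: with your fingers behind it, push it steadily up the loading ramp and over the front wheels until it settles in between the front and rear wheels, square across them. Roll it, never pick it up or pinch it, and do not let go of it on the ramp so that it runs back. Leave the other things on the bench where they are, and finish with your hand clear.

Things in the scene. Friction and masses are not known exactly. Their poses are not given: they have to be found in the camera images.
- turning_rolls: Low machine, bolted down, for turning round work under a weld: green side plates carry two wheeled axles; a bright steel ramp leads up to them. Origin on the bench, on the middle line, under mid-ramp; x runs up the ramp, z up, y to the left. Side plates x 68 to 198 mm, inner faces at y = +-68, tops 38 mm high, feet to y = +-101. Grey gearbox and motor at y -76 to -120, x 132 to 270, 60 mm high.
- ramp: The ramp's surface, 136 mm wide, side lips 10 mm high (clear width 130 mm). Origin on the middle line where the surface meets the bench (x = -106 mm in the machine's frame); x points up the slope (10 degrees above level), y across, z off the surface. It ends 195 mm up the slope, 34 mm above the bench, in line with the tops of the front wheels.
- front_axle (a point): Middle of the front axle: x = 100 mm in the machine's frame, 20 mm above the bench, axle along y. It carries two freely turning black rubber-tyred wheels, 32 mm diameter, 18 mm wide, centred 30 mm either side of the middle line.
- rear_axle (a point): Middle of the rear axle, the same with two like wheels, at x = 158 mm, 20 mm above the bench.
- nest (a point): The point where the centre of the 70 mm roller lies when it rests on all four wheels: midway between the axles, 62 mm above the bench.
- roller: The work: a smooth, lightly oiled steel roller lying before the ramp's foot, roughly square to it. Barrel 70 mm diameter, 90 mm long; axle stubs 17 mm diameter, 12 mm long at each end; 0.55 to 0.95 kg. Origin at its centre; y is its axis. Runs back down the ramp if let go. Over the front axle its centre is 71 mm up; past that it drops into the nest by itself.
- short_roller: Bystander: a smaller roller standing on end, barrel 50 mm diameter, 80 mm high over its stubs. Origin at the centre of its underside.
- paste_tub: Bystander: white tub with a grey lid, 72 mm diameter, 65 mm high. Origin at the centre of its underside.
- hammer: Bystander: hammer lying on the bench, 260 mm long, head 26 mm thick and 90 mm across at its +x end, wooden handle towards -x. Origin on the bench under its middle.
Things that resemble listed ones, but are neither listed nor needed, are in the scene too. Leave any blue or pink look-alike of the roller alone.

How it is judged:
By the outcome, as a careful person would: the job done as asked, in the order asked, and still so for the second after the job is handed in, with the robot touching nothing.
It also fails if it takes over 43 s, if anything falls off the work surface, if the arm or the gripper's body presses on something with over 40 N, if the wrist force passes 120 N, or if a joint passes its speed limit or range.

## Working session

There is one attempt and no reset: what is moved stays moved. The work goes in short steps, Python scripts to look and compute and a tool call to move; the robot and the scene stay as the last step left them, time stands still between calls to the robot, and variables do not carry over. Pictures are saved under pics/ and viewed, at most 10 in all, crops included, and the job is handed in when it is done.

Besides the shell and the picture viewer there is one more tool, called after "Request:" as name(argument=value, ...), one argument or row to a line, values as JSON. carry_out: Moves the arm, as the interface text tells. Its arguments: {"type":"object","properties":{"steps":{"type":"array"},"hand":{"type":"number"},"grip_force":{"type":"number"}},"required":["steps"]}

```bash
mkdir -p pics; cat > h.py <<'E'
import numpy as np, cv2
from station import *
def cam(n):
    c=calibration(n); f=210/np.tan(np.radians(c['vertical_fov'])/2); return c,f,np.array(c['extrinsics'])
def world(n,u,v,d):
    c,f,E=cam(n); return (E@np.array([(u-c['cx'])*d/f,(v-c['cy'])*d/f,d,1]))[:3]
def cloud(n,dep):
    c,f,E=cam(n); v,u=np.mgrid[:420,:560]
    P=np.stack([(u-c['cx'])*dep/f,(v-c['cy'])*dep/f,dep],-1); return P@E[:3,:3].T+E[:3,3]
E
python3 - <<'E'
from h import *
for n in ['top','scene']:
    im,d=get_image(n); cv2.imwrite(f'pics/{n}0.png',im); np.save(n+'0.npy',d); W=cloud(n,d)
    for t in ['roller','ramp','turning_rolls','front_axle','rear_axle']:
        for r in mark_of(n,t)[:3]: print(n,t,'mark',np.round(r['pixel']),round(r['p'],2))
        for r in outline_of(n,t)[:3]:
            m=r['mask']&(d>0); print('  out',np.round(r['pixel']),round(r['p'],2),m.sum(),np.round(np.median(W[m],0)),np.round(np.percentile(W[m],98,axis=0)),np.round(np.percentile(W[m],2,axis=0)))
print(sense()['tool_rot'])
E
```

```text
top roller mark [340. 222.] 0.97
top roller mark [425. 222.] 0.63
  out [339. 225.] 0.85 1723 [ 607. -104.   65.] [655. -72.  73.] [ 560. -140.   41.]
  out [389. 154.] 0.69 1686 [ 744. -202.   66.] [ 792. -166.   73.] [ 700. -244.   41.]
  out [425. 221.] 0.65 1821 [ 619. -273.   65.] [ 670. -245.   72.] [ 573. -311.   31.]
top ramp mark [312. 238.] 0.66
  out [266. 247.] 0.66 6273 [566.  38.  19.] [640. 128.  36.] [492. -56.   1.]
top turning_rolls mark [260. 243.] 0.59
  out [228. 242.] 0.59 11464 [564. 106.  21.] [637. 303.  51.] [437. -50.   1.]
top front_axle mark [215. 258.] 0.7
  out [231. 244.] 0.89 11702 [564. 109.  21.] [638. 304.  51.] [436. -49.   1.]
top rear_axle mark [185. 260.] 0.92
  out [232. 243.] 0.77 11435 [565. 105.  21.] [637. 304.  51.] [437. -50.   2.]
scene roller mark [201. 311.] 0.72
scene roller mark [256. 245.] 0.62
scene roller mark [280. 324.] 0.57
  out [197. 313.] 0.77 2376 [ 629. -286.   65.] [ 670. -251.   73.] [ 577. -315.   27.]
  out [252. 243.] 0.65 1786 [ 614. -119.   64.] [655. -76.  73.] [ 561. -146.   17.]
  out [278. 325.] 0.57 2283 [ 752. -217.   66.] [ 796. -174.   73.] [ 702. -252.   39.]
scene ramp mark [263. 234.] 0.68
  out [283. 197.] 0.92 4677 [565.  32.  19.] [639. 128.  37.] [486. -53.   3.]
  out [294. 178.] 0.34 7226 [567.  87.  22.] [637. 290.  52.] [444. -47.   4.]
scene turning_rolls mark [280. 196.] 0.75
  out [287. 177.] 0.71 7490 [568.  89.  21.] [638. 294.  52.] [442. -49.   3.]
scene front_axle mark [302. 165.] 0.68
  out [293. 177.] 0.62 7464 [567.  88.  21.] [638. 294.  52.] [442. -49.   3.]
scene rear_axle mark [309. 146.] 0.8
  out [291. 176.] 0.78 7574 [568.  88.  21.] [638. 293.  52.] [441. -50.   2.]
[[ 9.09026970e-01  4.16737281e-01  8.04698802e-05]
 [ 4.16737285e-01 -9.09026971e-01 -3.48592301e-05]
 [ 5.86221507e-05  6.52227797e-05 -9.99999996e-01]]
```

View pics/top0.png

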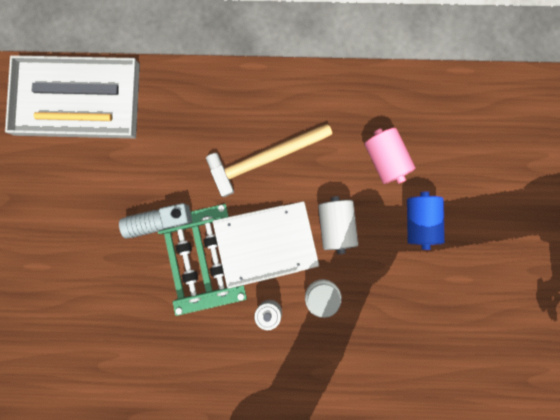

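```bash
python3 - <<'E'
from h import *
s=sense(); print(s['eef_pos'],s['time_s'])
d=np.load('top0.npy'); W=cloud('top',d)
im=cv2.imread('pics/top0.png')
cv2.imwrite('pics/topz.png',cv2.resize(im[120:340,160:460],None,fx=2.66,fy=2.66)[:600,:800])
# axle points
for p,z in (((312,238),0),((260,243),0),((215,258),20),((185,260),20),):
    c,f,E=cam('top'); r=E[:3,:3]@np.array([(p[0]-c['cx'])/f,(p[1]-c['cy'])/f,1]); o=E[:3,3]; print(p,np.round(o+r*(z-o[2])/r[2],1))
# ramp plane fit: points within ramp, normal
m=(W[...,0]>500)&(W[...,0]<630)&(W[...,1]>-30)&(W[...,1]<95)&(W[...,2]>3)&(W[...,2]<33)&(d>0)
P=W[m]
for _ in range(6):
    A=np.c_[P[:,:2],np.ones(len(P))]; k,*_=np.linalg.lstsq(A,P[:,2],rcond=None); r=P[:,2]-A@k
    P=P[abs(r)<max(2.0,1.2*r.std())]
print('plane',k,len(P),'slope',np.degrees(np.arctan(np.hypot(k[0],k[1]))),'dir',np.degrees(np.arctan2(k[1],k[0])))
# roller: fit top-line from points
a=(W[...,0]>540)&(W[...,0]<675)&(W[...,1]>-170)&(W[...,1]<-55)&(W[...,2]>50)
Q=W[a]; print(len(Q)); 
from scipy.optimize import least_squares
Q=Q[::2]
def res(p):
    n=np.array([np.cos(p[2]),np.sin(p[2])]); return np.hypot((Q[:,:2]-p[:2])@n,Q[:,2]-p[3])-35
s=least_squares(res,[607,-110,np.pi/2,35],loss='soft_l1'); p=s.x
ax=np.array([np.sin(p[2]),-np.cos(p[2])]); t=(Q[:,:2]-p[:2])@ax
print('roller',p,np.degrees(p[2]),'axis ext',np.percentile(t,[1,99]),'mid',p[:2]+ax*np.percentile(t,[1,99]).mean())
E
```

```text
[ 281.33461384 -613.5764356   231.34280596] 1.1
(312, 238) [581.4 -57.6   0. ]
(260, 243) [568.1  49.7   0. ]
(215, 258) [535.2 138.4  20. ]
(185, 260) [529.4 199.3  20. ]
plane [-0.04392368  0.16966467 36.87485867] 2868 slope 9.940591721568245 dir 104.51437259004378
1527
roller [ 610.02340169 -106.56594524    1.70182365   35.56490451] 97.50731274287745 axis ext [-47.50780589  41.90616264] mid [ 607.24658816 -106.93188024]
```

The top view shows three candidates. The bare-steel roller at (340,222) lies before the ramp foot, and is the one meant. Blue (425,220) and pink (390,155) are look-alikes. The tub is at (323,298), the short roller at (267,316) and the hammer at about (270,155).

```bash
python3 - <<'E'
from h import *
d=np.load('top0.npy'); W=cloud('top',d); im=cv2.imread('pics/top0.png')
k=[-0.0439,0.16966,36.87]
r=W[...,2]-(W[...,:2]@k[:2]+k[2])
hsv=cv2.cvtColor(im,cv2.COLOR_BGR2HSV)
m=(abs(r)<5)&(hsv[...,1]<60)&(hsv[...,2]>120)&(W[...,0]>470)&(W[...,0]<670)&(W[...,1]>-80)&(W[...,1]<150)
m=cv2.morphologyEx(m.astype(np.uint8),cv2.MORPH_OPEN,np.ones((5,5)))
n,l,st,ce=cv2.connectedComponentsWithStats(m); i=1+st[1:,4].argmax(); m=l==i
P=W[m][:,:2].astype(np.float32); print(len(P),st[i]); R=cv2.minAreaRect(P); print(R); print(cv2.boxPoints(R))
# green side plates
g=(hsv[...,0]>40)&(hsv[...,0]<90)&(hsv[...,1]>80)&(W[...,2]<60)&(W[...,0]>400)&(W[...,0]<680)
G=W[g][:,:2].astype(np.float32); print(len(G),cv2.minAreaRect(G),cv2.boxPoints(cv2.minAreaRect(G)))
for u,v in ((323,298),(267,316)): print(np.round(W[v,u]))
E
```

```text
6079 [ 214  202  104   84 6079]
((567.8173217773438, 35.8125), (138.9407196044922, 190.4335174560547), 14.456482887268066)
[[476.77625  110.67156 ]
 [524.3169   -73.73237 ]
 [658.8584   -39.046562]
 [611.31775  145.35736 ]]
2051 ((531.8076171875, 171.64329528808594), (199.44834899902344, 147.98025512695312), 14.598872184753418) [[416.6539   218.10909 ]
 [453.95236   74.906494]
 [646.9613   125.177505]
 [609.66284  268.3801  ]]
[467. -80.  71.]
[431.  25.  77.]
```

View pics/topz.png

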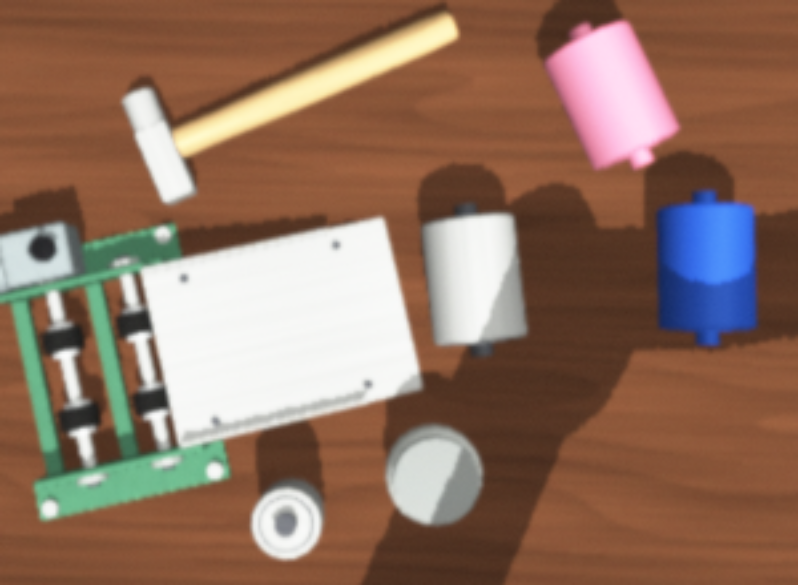

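The enlarged crop confirms it: the bare-steel roller at crop (475,280) is square before the ramp foot, about 7° askew. Ramp direction is 104.5° and the machine origin is at about (565,46). Next I go above the place behind the roller.

Request:
carry_out(
  steps=[
    {"tx": 5.5, "ty": -2.8, "tz": 0, "yaw": -8},
    {"tx": 11, "ty": -5.7, "tz": 0, "yaw": -16},
    {"tx": 16.5, "ty": -8.5, "tz": 0, "yaw": -24},
    {"tx": 22, "ty": -11.3, "tz": 0, "yaw": -32},
    {"tx": 27.5, "ty": -14.2, "tz": 0, "yaw": -40},
    {"tx": 33, "ty": -17, "tz": 0, "yaw": -48},
    {"tx": 38.5, "ty": -19.8, "tz": 0, "yaw": -56},
    {"tx": 44, "ty": -22.7, "tz": 0, "yaw": -64},
    {"tx": 49.5, "ty": -25.5, "tz": 0, "yaw": -72},
    {"tx": 49.5, "ty": -25.5, "tz": 0, "yaw": -79.8},
  ],
  hand=0.47,
  grip_force=20,
)

```text
time_s: 2.35
eef_pos: [628.0, -168.0, 231.7]
tool_rot: [[-0.264, 0.965, 0.002], [0.965, 0.264, 0.004], [0.003, 0.003, -1.0]]
wrist_force: [-0.4, -0.5, 0.5]
grip_width: 0.53
gripper_force: 0.0
```

Request:
carry_out(
  steps=[
    {"tx": 0, "ty": 0, "tz": 4, "yaw": 0},
    {"tx": 0, "ty": 0, "tz": 9, "yaw": 0},
    {"tx": 0, "ty": 0, "tz": 9, "yaw": 0},
  ],
)

```text
time_s: 2.72
eef_pos: [622.0, -175.4, 137.5]
tool_rot: [[-0.249, 0.968, -0.008], [0.968, 0.249, 0.002], [0.004, -0.008, -1.0]]
wrist_force: [-0.8, 0.1, 0.2]
grip_width: 0.528
gripper_force: 0.0
```

```bash
cat >> h.py <<'E'
from scipy.optimize import least_squares
a=np.radians(104.46); O=np.array([565.3,45.5]); U=np.array([np.cos(a),np.sin(a)]); L=np.array([-U[1],U[0]])
def mf(p): q=np.array(p)[...,:2]-O; return np.stack([q@U,q@L],-1)
def fit(n,x0,slope=0,show=True):
    "x0: guessed roller centre in machine x; returns (x,y,z,yaw deg) in the machine frame"
    im,d=get_image(n); W=cloud(n,d); M=np.dstack([mf(W),W[...,2]])
    hsv=cv2.cvtColor(im,cv2.COLOR_BGR2HSV)
    z0=35 if x0<-106 else 35/np.cos(.1745)+(x0+106)*np.tan(.1745)
    k=(d>0)&(abs(M[...,0]-x0)<38)&(abs(M[...,1])<62)&(abs(np.hypot(M[...,0]-x0,M[...,2]-z0)-35)<9)&(M[...,2]>z0+5)
    Q=M[k]
    def res(p): c,s=np.cos(p[2]),np.sin(p[2]); return np.hypot((Q[:,0]-p[0])*c+(Q[:,1])*s,Q[:,2]-p[1])-35
    p=least_squares(res,[x0,z0,0],loss='soft_l1').x
    y=np.percentile(Q[:,1],[2,98]); return im,len(Q),np.round([p[0]-y.mean()*np.tan(p[2]),y.mean(),p[1],np.degrees(p[2])],1),np.round(y)
E
python3 - <<'E'
from h import *
s=sense(); print(s['time_s'],np.round(s['eef_pos'],1),mf(s['eef_pos']),np.round(s['tool_rot'],3).tolist(),np.round(s['qpos'],2),s['grip_width'],s['wrist_force'])
for n in ('scene','top','wrist'):
    im,*r=fit(n,-158); print(n,r); cv2.imwrite(f'pics/{n}1.png',im)
E
```

```text
2.725 [ 622.  -175.4  137.5] [-228.09833419    0.23190059] [[-0.249, 0.968, -0.008], [0.968, 0.249, 0.002], [0.004, -0.008, -1.0]] [ 0.54  0.56 -0.46  1.67  0.29  0.99  0.22] 0.5284455880318282 [-0.751582    0.0697795   0.17846652]
scene [785, array([-158.6,   -0.6,   36.3,   -6.4]), array([-46.,  45.])]
top [1621, array([-158.2,   -3.1,   35.6,   -6.6]), array([-47.,  41.])]
wrist [12213, array([-158.3,   -4.8,   34.4,   -6.6]), array([-48.,  38.])]
```

Request:
carry_out(
  steps=[
    {"tx": 0, "ty": 0.2, "tz": 4},
    {"tx": 0, "ty": 0.2, "tz": 8},
    {"tx": 0, "ty": 0.2, "tz": 11},
    {"tx": 0, "ty": 0.2, "tz": 12.4},
    {"tx": 0, "ty": 0.2, "tz": 12.4},
    {"tx": 0.5, "ty": 0.2, "tz": 12.4},
    {"tx": 1.0, "ty": 0.2, "tz": 12.4},
    {"tx": 1.5, "ty": 0.2, "tz": 12.4},
    {"tx": 1.5, "ty": 0.2, "tz": 12.4},
  ],
)

```text
invalid input at $.steps[0]: expected keys tx, ty, tz, yaw
```

```bash
python3 - <<'E'
from h import *
s=sense(); print(s['time_s'],np.round(s['eef_pos'],1),mf(s['eef_pos']),np.round(s['tool_rot'][0],3),s['grip_width'],s['wrist_force'])
for n in ('scene','top'):
    im,*r=fit(n,-158); print(n,r); cv2.imwrite(f'pics/{n}2.png',im)
E
```

```text
2.875 [ 626.6 -175.7  143.6] [-229.45319499   -4.09378799] [-0.249  0.969  0.004] 0.5275735049525772 [0.80060947 0.18256392 0.09634761]
scene [811, array([-158.7,   -0.8,   36.3,   -6.2]), array([-46.,  45.])]
top [1630, array([-158.3,   -3. ,   35.6,   -6.6]), array([-47.,  41.])]
```

Request:
carry_out(
  steps=[
    {"tx": 0, "ty": 0, "tz": 4, "yaw": 0},
    {"tx": 0, "ty": 0, "tz": 8, "yaw": 0},
    {"tx": 0, "ty": 0, "tz": 11, "yaw": 0},
    {"tx": 0, "ty": 0, "tz": 12.4, "yaw": 0},
    {"tx": 0, "ty": 0, "tz": 12.4, "yaw": 0},
    {"tx": 0.5, "ty": 0, "tz": 12.4, "yaw": 0},
    {"tx": 1.0, "ty": 0, "tz": 12.4, "yaw": 0},
    {"tx": 1.5, "ty": 0, "tz": 12.4, "yaw": 0},
    {"tx": 1.5, "ty": 0, "tz": 12.4, "yaw": 0},
  ],
)

```text
time_s: 4.1
eef_pos: [621.4, -160.2, 17.7]
tool_rot: [[-0.25, 0.968, 0.0], [0.968, 0.25, 0.0], [-0.0, 0.0, -1.0]]
wrist_force: [0.8, -0.7, -0.8]
grip_width: 0.528
gripper_force: 0.0
```

```bash
python3 - <<'E'
from h import *
s=sense(); print(s['time_s'],np.round(s['eef_pos'],1),mf(s['eef_pos']),np.round(s['tool_rot'][0],3),s['grip_width'],s['wrist_force'])
for n in ('scene','top'):
    im,*r=fit(n,-158); print(n,r); cv2.imwrite(f'pics/{n}2.png',im)
cv2.imwrite('pics/scene2z.png',cv2.resize(cv2.imread('pics/scene2.png')[150:350,130:400],None,fx=2.9,fy=2.9))
E
```

```text
4.1 [ 621.4 -160.2   17.7] [-213.19031891   -2.93255613] [-0.25   0.968  0.   ] 0.527710057790494 [ 0.76495713 -0.74744702 -0.81774715]
scene [327, array([-161.8,  -26.5,   36.4,   -8.6]), array([-47.,  -6.])]
top [1605, array([-158.3,   -2.9,   35.5,   -6.7]), array([-47.,  41.])]
```

View pics/scene2z.png

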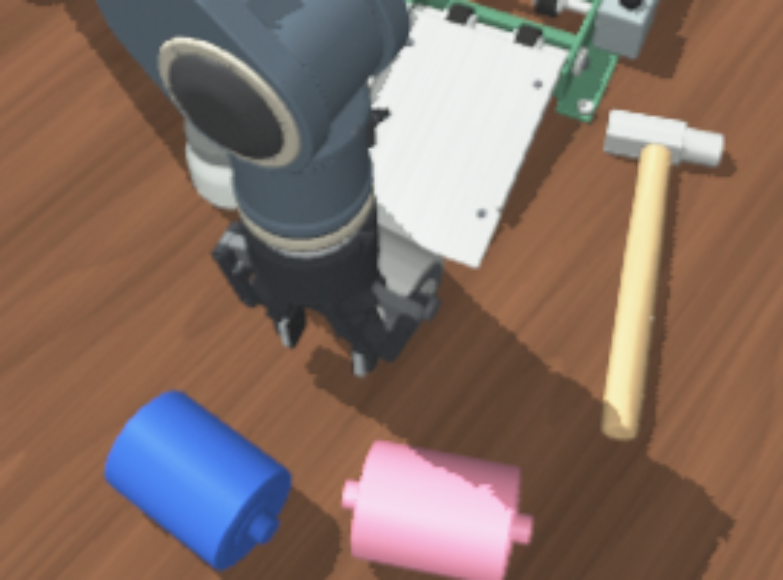

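The fingers stand behind the steel roller, with the blue and pink rollers clear. I start pushing.

Request:
carry_out(
  steps=[
    {"tx": 0.3, "ty": 0, "tz": 0, "yaw": 0},
    {"tx": 0.6, "ty": 0, "tz": 0, "yaw": 0},
    {"tx": 0.9, "ty": 0, "tz": 0, "yaw": 0},
    {"tx": 1.2, "ty": 0, "tz": 0, "yaw": 0},
    {"tx": 1.5, "ty": 0, "tz": 0, "yaw": 0},
    {"tx": 1.8, "ty": 0, "tz": 0, "yaw": 0},
    {"tx": 2.1, "ty": 0, "tz": 0, "yaw": 0},
    {"tx": 2.3, "ty": 0, "tz": 0, "yaw": 0},
    {"tx": 2.5, "ty": 0, "tz": 0, "yaw": 0},
    {"tx": 2.7, "ty": 0, "tz": 0, "yaw": 0},
  ],
)

```text
time_s: 5.45
eef_pos: [614.6, -134.9, 17.4]
tool_rot: [[-0.249, 0.969, 0.0], [0.969, 0.249, -0.0], [-0.0, 0.0, -1.0]]
wrist_force: [0.0, -0.4, -0.1]
grip_width: 0.525
gripper_force: 0.2
```

```bash
python3 - <<'E'
from h import *
s=sense(); print(s['time_s'],np.round(s['eef_pos'],1),mf(s['eef_pos']),np.round(s['tool_rot'][0],3),s['grip_width'],s['wrist_force'])
for n in ('top',):
    im,*r=fit(n,-138); print(n,r); cv2.imwrite(f'pics/{n}3.png',im)
E
```

```text
5.45 [ 614.6 -134.9   17.4] [-187.04258115   -2.71045277] [-0.249  0.969  0.   ] 0.5252808571588461 [ 0.04272912 -0.42860158 -0.07528331]
top [1420, array([-138. ,   -5.4,   35.5,   -6.7]), array([-50.,  39.])]
```

Request:
carry_out(
  steps=[
    {"tx": 0.3, "ty": 0.1, "tz": 0, "yaw": -1},
    {"tx": 0.6, "ty": 0.2, "tz": 0, "yaw": -2},
    {"tx": 0.9, "ty": 0.3, "tz": 0, "yaw": -3},
    {"tx": 1.2, "ty": 0.4, "tz": 0, "yaw": -3},
    {"tx": 1.5, "ty": 0.5, "tz": 0, "yaw": -3},
    {"tx": 1.8, "ty": 0.5, "tz": 0, "yaw": -3},
    {"tx": 2.1, "ty": 0.5, "tz": 0, "yaw": -3},
    {"tx": 2.4, "ty": 0.5, "tz": 0, "yaw": -3},
    {"tx": 2.7, "ty": 0.5, "tz": 0, "yaw": -3},
    {"tx": 3.0, "ty": 0.5, "tz": 0, "yaw": -3},
  ],
)

```text
time_s: 6.75
eef_pos: [613.1, -105.9, 18.0]
tool_rot: [[-0.298, 0.955, 0.003], [0.955, 0.298, -0.002], [-0.002, 0.002, -1.0]]
wrist_force: [2.6, -3.5, 1.8]
grip_width: 0.531
gripper_force: 2.0
```

Request:
carry_out(
  steps=[
    {"tx": 0.4, "ty": 0, "tz": 0, "yaw": 0},
    {"tx": 0.8, "ty": 0, "tz": -0.1, "yaw": 0},
    {"tx": 1.2, "ty": 0, "tz": -0.1, "yaw": 0},
    {"tx": 1.6, "ty": 0, "tz": -0.2, "yaw": 0},
    {"tx": 2.0, "ty": 0, "tz": -0.3, "yaw": 0},
  ],
)

```text
time_s: 7.38
eef_pos: [606.8, -86.6, 21.0]
tool_rot: [[-0.298, 0.954, 0.002], [0.954, 0.298, -0.002], [-0.002, 0.001, -1.0]]
wrist_force: [2.5, -5.5, 3.3]
grip_width: 0.529
gripper_force: 2.8
```

```bash
python3 - <<'E'
from h import *
s=sense(); print(s['time_s'],np.round(s['eef_pos'],1),mf(s['eef_pos']),np.round(s['tool_rot'][0],3),s['grip_width'],s['wrist_force'])
for n in ('top',):
    im,*r=fit(n,mf(s['eef_pos'])[0]+47); print(n,r); cv2.imwrite(f'pics/{n}4.png',cv2.resize(im[150:350,200:440],None,fx=2.9,fy=2.9))
E
```

```text
7.375 [606.8 -86.6  21. ] [-138.28107106   -7.17460419] [-0.298  0.954  0.002] 0.5292993571705695 [ 2.49402971 -5.49178214  3.30724059]
top [891, array([-91.3,  -9.3,  39. ,  -0.5]), array([-53.,  35.])]
```

View pics/top4.png

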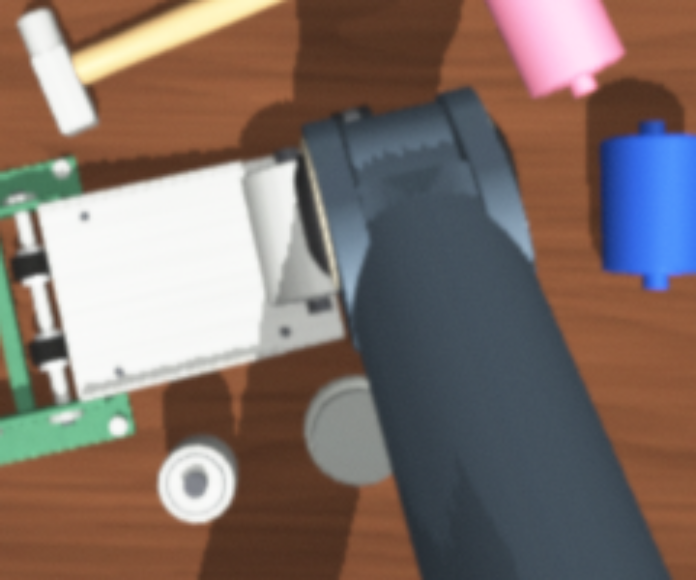

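Request:
carry_out(
  steps=[
    {"tx": 0.4, "ty": 0, "tz": -0.1, "yaw": -0.5},
    {"tx": 0.8, "ty": 0, "tz": -0.1, "yaw": -1.0},
    {"tx": 1.2, "ty": 0, "tz": -0.2, "yaw": -1.5},
    {"tx": 1.6, "ty": 0, "tz": -0.3, "yaw": -2},
    {"tx": 2.0, "ty": 0, "tz": -0.4, "yaw": -2.5},
    {"tx": 2.4, "ty": 0, "tz": -0.4, "yaw": -3},
    {"tx": 2.8, "ty": 0, "tz": -0.5, "yaw": -3},
    {"tx": 3.2, "ty": 0, "tz": -0.6, "yaw": -3},
    {"tx": 3.6, "ty": 0, "tz": -0.6, "yaw": -3},
    {"tx": 4.0, "ty": 0, "tz": -0.7, "yaw": -3},
  ],
)

```text
time_s: 8.68
eef_pos: [594.3, -48.2, 27.5]
tool_rot: [[-0.348, 0.937, 0.001], [0.937, 0.348, -0.001], [-0.001, 0.0, -1.0]]
wrist_force: [1.5, -5.0, 3.6]
grip_width: 0.529
gripper_force: 2.8
```

```bash
python3 - <<'E'
from h import *
s=sense(); print(s['time_s'],np.round(s['eef_pos'],1),mf(s['eef_pos']),np.round(s['tool_rot'][0],3),s['grip_width'],s['wrist_force'])
for n in ('top','scene'):
    im,*r=fit(n,mf(s['eef_pos'])[0]+47); print(n,r); cv2.imwrite(f'pics/{n}5.png',im)
E
```

```text
8.675 [594.3 -48.2  27.5] [-98.0084295   -4.64356152] [-0.348  0.937  0.001] 0.528956546663215 [ 1.54772136 -5.01749695  3.58934637]
top [486, array([-49.6,  -9.8,  46.4,  -0.5]), array([-54.,  34.])]
scene [188, array([-48.7, -15.7,  47.5,  -1. ]), array([-53.,  21.])]
```

Request:
carry_out(
  steps=[
    {"tx": 0.3, "ty": 0.1, "tz": -0.1, "yaw": 0},
    {"tx": 0.6, "ty": 0.2, "tz": -0.1, "yaw": 0},
    {"tx": 0.9, "ty": 0.3, "tz": -0.2, "yaw": 0},
    {"tx": 1.2, "ty": 0.4, "tz": -0.2, "yaw": 0},
    {"tx": 1.5, "ty": 0.4, "tz": -0.3, "yaw": 0},
    {"tx": 1.8, "ty": 0.5, "tz": -0.3, "yaw": 0},
    {"tx": 2.1, "ty": 0.5, "tz": -0.4, "yaw": 0},
    {"tx": 2.4, "ty": 0.5, "tz": -0.4, "yaw": 0},
  ],
  hand=0.3,
)

```text
time_s: 9.78
eef_pos: [592.3, -24.2, 32.3]
tool_rot: [[-0.348, 0.937, 0.004], [0.937, 0.348, -0.001], [-0.003, 0.003, -1.0]]
wrist_force: [2.7, -6.0, 3.7]
grip_width: 0.701
gripper_force: 3.3
```

```bash
python3 - <<'E'
from h import *
s=sense(); print(s['time_s'],np.round(s['eef_pos'],1),mf(s['eef_pos']),np.round(s['tool_rot'][0],3),s['grip_width'],s['wrist_force'])
for n in ('top','scene'):
    im,*r=fit(n,mf(s['eef_pos'])[0]+49); print(n,r); cv2.imwrite(f'pics/{n}6.png',im)
E
```

```text
9.775 [592.3 -24.2  32.3] [-74.19096967  -8.70673727] [-0.348  0.937  0.004] 0.7012820572173998 [ 2.66800222 -5.99663697  3.69243678]
top [138, array([-28.8,  -6. ,  50.1,   6.5]), array([-49.,  37.])]
scene [192, array([-26.7, -12.2,  51.8,   4.4]), array([-48.,  23.])]
```

Request:
carry_out(
  steps=[
    {"tx": 0.4, "ty": 0, "tz": -0.1, "yaw": 0},
    {"tx": 0.8, "ty": 0, "tz": -0.1, "yaw": 0},
    {"tx": 1.2, "ty": 0, "tz": -0.2, "yaw": 0},
    {"tx": 1.6, "ty": 0, "tz": -0.3, "yaw": 0},
    {"tx": 2.0, "ty": 0, "tz": -0.4, "yaw": 0},
    {"tx": 2.4, "ty": 0, "tz": -0.4, "yaw": 0},
    {"tx": 2.8, "ty": 0, "tz": -0.5, "yaw": 0},
    {"tx": 3.2, "ty": 0, "tz": -0.6, "yaw": 0},
    {"tx": 3.6, "ty": 0, "tz": -0.6, "yaw": 0},
    {"tx": 4.0, "ty": 0, "tz": -0.7, "yaw": 0},
  ],
)

```text
time_s: 11.12
eef_pos: [577.6, 13.5, 38.9]
tool_rot: [[-0.348, 0.937, 0.002], [0.937, 0.348, -0.001], [-0.002, 0.002, -1.0]]
wrist_force: [3.2, -6.5, 4.6]
grip_width: 0.697
gripper_force: 3.3
```

```bash
python3 - <<'E'
from h import *
s=sense(); print(s['time_s'],np.round(s['eef_pos'],1),mf(s['eef_pos']),np.round(s['tool_rot'][0],3),s['grip_width'],s['wrist_force'])
for n in ('top','scene','wrist'):
    im,*r=fit(n,mf(s['eef_pos'])[0]+47); print(n,r); cv2.imwrite(f'pics/{n}7.png',im)
a=cv2.imread('pics/top7.png')[150:350,180:380];b=cv2.imread('pics/scene7.png')[100:300,200:400]
cv2.imwrite('pics/c7.png',cv2.resize(np.hstack([a,b]),None,fx=2,fy=2))
E
```

```text
11.125 [577.6  13.5  38.9] [-34.09860667  -3.91615788] [-0.348  0.937  0.002] 0.6974108025145445 [ 3.18774783 -6.49763945  4.60322844]Traceback (most recent call last):
  File "<stdin>", line 4, in <module>
  File "h.py", line 22, in fit
    y=np.percentile(Q[:,1],[2,98]); return im,len(Q),np.round([p[0]-y.mean()*np.tan(p[2]),y.mean(),p[1],np.degrees(p[2])],1),np.round(y)
    return _quantile_unchecked(
        a, q, axis, out, overwrite_input, method, keepdims, weights)
    return _ureduce(a,
                    func=_quantile_ureduce_func,
    ...<5 lines>...
                    overwrite_input=overwrite_input,
                    method=method)
    r = func(a, **kwargs)
    result = _quantile(arr,
                       quantiles=q,
    ...<2 lines>...
                       out=out,
                       weights=wgt)
    slices_having_nans = np.isnan(arr[-1, ...])
                                  ~~~^^^^^^^^^
IndexError: index -1 is out of bounds for axis 0 with size 0
```

```bash
python3 - <<'E'
from h import *
s=sense(); print(s['time_s'],mf(s['eef_pos']))
for n in ('scene','wrist'):
    try: im,*r=fit(n,mf(s['eef_pos'])[0]+47); print(n,r)
    except Exception: im=get_image(n)[0]
    cv2.imwrite(f'pics/{n}7.png',im)
a=get_image('top')[0][150:350,180:380];b=cv2.imread('pics/scene7.png')[100:300,200:400]
w=cv2.resize(cv2.imread('pics/wrist7.png'),(266,200))
cv2.imwrite('pics/c7.png',cv2.resize(np.hstack([b,a,w]),None,fx=1.2,fy=1.2))
E
```

```text
11.175 [-32.9326401   -3.77561613]
scene [212, array([13.9, -8. , 59. ,  4.7]), array([-44.,  28.])]
wrist [50033, array([13.4, -3.9, 55.3,  6.1]), array([-46.,  39.])]
```

View pics/c7.png

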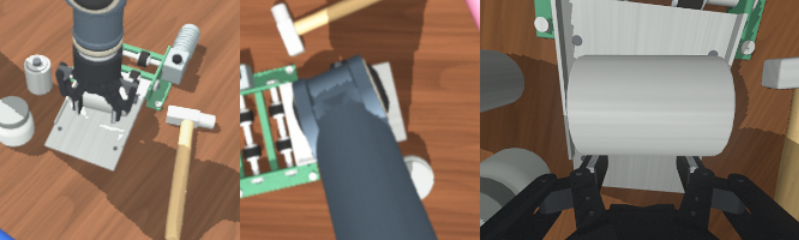

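Request:
carry_out(
  steps=[
    {"tx": 0.4, "ty": 0, "tz": -0.1, "yaw": 0},
    {"tx": 0.8, "ty": 0, "tz": -0.1, "yaw": 0},
    {"tx": 1.2, "ty": 0, "tz": -0.2, "yaw": 0},
    {"tx": 1.6, "ty": 0, "tz": -0.3, "yaw": 1},
    {"tx": 2.0, "ty": 0, "tz": -0.4, "yaw": 2},
    {"tx": 2.4, "ty": 0, "tz": -0.4, "yaw": 3},
    {"tx": 2.8, "ty": 0, "tz": -0.5, "yaw": 4},
    {"tx": 3.2, "ty": 0.1, "tz": -0.6, "yaw": 5},
    {"tx": 3.6, "ty": 0.1, "tz": -0.6, "yaw": 6},
    {"tx": 4.0, "ty": 0.1, "tz": -0.7, "yaw": 6},
  ],
)

```text
time_s: 12.58
eef_pos: [562.1, 51.1, 44.9]
tool_rot: [[-0.25, 0.968, -0.003], [0.968, 0.25, -0.002], [-0.002, -0.003, -1.0]]
wrist_force: [1.7, -6.1, 2.9]
grip_width: 0.701
gripper_force: 3.1
```

```bash
python3 - <<'E'
from h import *
s=sense(); print(s['time_s'],np.round(s['eef_pos'],1),mf(s['eef_pos']),np.round(s['tool_rot'][0],3),s['grip_width'],s['wrist_force'])
im,*r=fit('wrist',mf(s['eef_pos'])[0]+47); print(r); cv2.imwrite('pics/w8.png',im)
E
```

```text
12.575 [562.1  51.1  44.9] [6.18605126 1.66434313] [-0.25   0.968 -0.003] 0.7013830488119612 [ 1.69574144 -6.0649857   2.92518661]
[51014, array([53.1, -2.9, 62.4,  0.2]), array([-45.,  40.])]
```

Request:
carry_out(
  steps=[
    {"tx": 0.35, "ty": 0.1, "tz": -0.1, "yaw": 0},
    {"tx": 0.7, "ty": 0.2, "tz": -0.1, "yaw": 0},
    {"tx": 1.05, "ty": 0.3, "tz": -0.2, "yaw": 0},
    {"tx": 1.4, "ty": 0.3, "tz": -0.2, "yaw": 0},
    {"tx": 1.75, "ty": 0.3, "tz": -0.3, "yaw": 0},
    {"tx": 2.1, "ty": 0.3, "tz": -0.4, "yaw": 0},
    {"tx": 2.45, "ty": 0.3, "tz": -0.4, "yaw": 0},
    {"tx": 2.8, "ty": 0.3, "tz": -0.5, "yaw": 0},
    {"tx": 3.1, "ty": 0.3, "tz": -0.6, "yaw": 0},
    {"tx": 3.4, "ty": 0.3, "tz": -0.6, "yaw": 0},
  ],
)

```text
time_s: 13.88
eef_pos: [556.6, 86.1, 50.8]
tool_rot: [[-0.25, 0.968, -0.002], [0.968, 0.25, -0.0], [0.0, -0.002, -1.0]]
wrist_force: [-0.8, -4.1, 0.9]
grip_width: 0.697
gripper_force: 1.5
```

```bash
python3 - <<'E'
from h import *
s=sense(); print(s['time_s'],np.round(s['eef_pos'],1),mf(s['eef_pos']),np.round(s['tool_rot'][0],3),s['grip_width'],s['wrist_force'])
im,*r=fit('wrist',mf(s['eef_pos'])[0]+46.5); print(r); cv2.imwrite('pics/w9.png',im)
E
```

```text
13.875 [556.6  86.1  50.8] [41.47099626 -1.74327297] [-0.25   0.968 -0.002] 0.696818744495141 [-0.75093471 -4.1217618   0.88805179]
[50921, array([88.1, -2.9, 68.3,  0.1]), array([-45.,  40.])]
```

Square and centred at x = 88. Now over the crest, slowly.

Request:
carry_out(
  steps=[
    {"tx": 0.3, "ty": 0, "tz": -0.1, "yaw": 0},
    {"tx": 0.6, "ty": 0, "tz": -0.1, "yaw": 0},
    {"tx": 0.9, "ty": 0, "tz": -0.2, "yaw": 0},
    {"tx": 1.2, "ty": 0, "tz": -0.2, "yaw": 0},
    {"tx": 1.4, "ty": 0, "tz": -0.2, "yaw": 0},
    {"tx": 1.6, "ty": 0, "tz": -0.2, "yaw": 0},
    {"tx": 1.8, "ty": 0, "tz": -0.2, "yaw": 0},
    {"tx": 2.0, "ty": 0, "tz": -0.2, "yaw": 0},
    {"tx": 2.2, "ty": 0, "tz": -0.1, "yaw": 0},
    {"tx": 2.4, "ty": 0, "tz": 0, "yaw": 0},
  ],
)

```text
time_s: 15.18
eef_pos: [551.7, 109.2, 51.2]
tool_rot: [[-0.249, 0.968, 0.0], [0.968, 0.249, -0.0], [-0.0, 0.0, -1.0]]
wrist_force: [0.4, -0.1, -0.5]
grip_width: 0.701
gripper_force: 0.0
```

```bash
python3 - <<'E'
from h import *
s=sense(); print(s['time_s'],np.round(s['eef_pos'],1),mf(s['eef_pos']),s['wrist_force'])
import h
im,d=get_image('wrist'); cv2.imwrite('pics/w10.png',im)
W=cloud('wrist',d); M=np.dstack([mf(W),W[...,2]])
Q=M[(d>0)&(M[...,0]>80)&(M[...,0]<170)&(abs(M[...,1])<60)&(M[...,2]>70)&(M[...,2]<112)]
def res(p): return np.hypot((Q[:,0]-p[0])*np.cos(p[2])+Q[:,1]*np.sin(p[2]),Q[:,2]-p[1])-35
p=least_squares(res,[118,65,0],loss='soft_l1').x; print(len(Q),p,np.degrees(p[2]),np.percentile(Q[:,1],[2,98]))
E
```

```text
15.175 [551.7 109.2  51.2] [65.11202932 -2.79121352] [ 0.4323647  -0.14719301 -0.45146127]
47547 [1.27632596e+02 6.02485833e+01 3.62359970e-03] 0.2076169697165585 [-45.14487339  39.70478164]
```

It is in the nest, off the fingers. I back away and rise.

Request:
carry_out(
  steps=[
    {"tx": -1, "ty": 0, "tz": 0, "yaw": 0},
    {"tx": -3, "ty": 0, "tz": -0.5, "yaw": 0},
    {"tx": -5, "ty": 0, "tz": -3, "yaw": 0},
    {"tx": -7, "ty": 0, "tz": -7, "yaw": 0},
    {"tx": -9, "ty": 0, "tz": -11, "yaw": 0},
    {"tx": -12, "ty": 0, "tz": -15, "yaw": 0},
    {"tx": -16, "ty": 0, "tz": -18, "yaw": 0},
    {"tx": -20, "ty": 0, "tz": -18, "yaw": 0},
    {"tx": -22, "ty": 0, "tz": -18, "yaw": 0},
    {"tx": -22, "ty": 0, "tz": -18, "yaw": 0},
  ],
)

```text
time_s: 16.48
eef_pos: [606.0, -105.5, 230.4]
tool_rot: [[-0.246, 0.969, -0.002], [0.969, 0.246, 0.0], [0.001, -0.002, -1.0]]
wrist_force: [-0.1, -0.1, 0.4]
grip_width: 0.7
gripper_force: 0.0
```

```bash
python3 - <<'E'
from h import *
s=sense(); print(s['time_s'],np.round(s['eef_pos'],1),s['wrist_force'])
for n in ('top','scene'):
    im,d=get_image(n); cv2.imwrite(f'pics/{n}11.png',im)
    W=cloud(n,d); M=np.dstack([mf(W),W[...,2]])
    Q=M[(d>0)&(M[...,0]>80)&(M[...,0]<170)&(abs(M[...,1])<60)&(M[...,2]>70)&(M[...,2]<112)]
    def res(p): return np.hypot((Q[:,0]-p[0])*np.cos(p[2])+Q[:,1]*np.sin(p[2]),Q[:,2]-p[1])-35
    p=least_squares(res,[118,65,0],loss='soft_l1').x; print(n,len(Q),p,np.degrees(p[2]),np.percentile(Q[:,1],[2,98]))
a=cv2.imread('pics/top11.png')[80:380,110:460];b=cv2.imread('pics/scene11.png')[80:380,150:500]
cv2.imwrite('pics/c11.png',np.hstack([a,b]))
E
```

```text
16.475 [ 606.  -105.5  230.4] [-0.13606398 -0.13671839  0.40330325]
top 1752 [ 1.27135564e+02  6.22142214e+01 -1.81799257e-03] -0.1041633016587297 [-47.25333981  42.71384193]
scene 910 [1.26709073e+02 6.32669650e+01 1.06264017e-02] 0.6088479674819914 [-45.97397898  44.01834976]
```

View pics/c11.png

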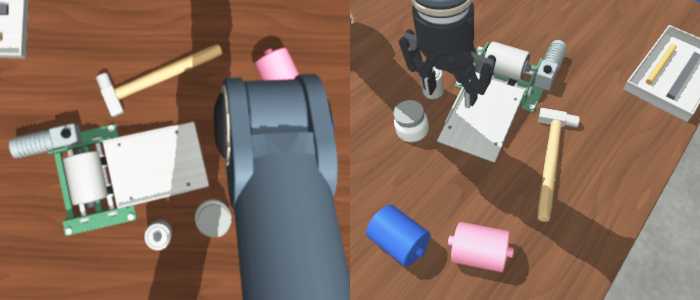

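The roller sits between the wheels at (85,178) in the left half, centred to about 2 mm and square. The bystanders are where they were and the hand is clear.

```bash
python3 -c "
from station import *
print(finish_job())"
```

```text
the job is handed in; nothing more can be done
None
```

The steel roller was rolled up the ramp and rests in the nest, square across the wheels and about 2 mm off the middle line. The hand is clear, nothing else on the bench was moved, and the job was handed in at about 17 s.

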